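# Swap the bottle at the back of the reagent lane

## Robot

A 6-joint arm with a two-finger parallel gripper is mounted at the origin on a cart in front of the work surface, level with it; the furniture and walls round the work are solid. World frame = base frame: x ahead of the robot, y to its left, z up, the work surface at z = 0. Lengths are in m, angles in rad, forces in N, time in s.
With the tool pointing down it reaches from about 0.325 to 0.9 m from the base axis. Payload 6.1 kg.
Tool frame: the origin (TCP) lies where the fingers leave the gripper's body, on its centre line; the fingertips stand 73 mm ahead of it and the grasp point (between the pads) lies 54 mm ahead of it; z points along the fingers, y is the line along which they close (so a half turn about z gives the same grasp; the last joint's range is limited). The gripper opens to 85 mm and grips with 20 to 120 N. Pads are 22 mm wide; open, the fingers measure 114 mm over their backs; the gripper's body (76 mm by 85 mm) begins 54 mm behind the grasp point. The pads swing forward as they close: fully open they stand 13 mm farther back than shut.
Start: joints at [-1.333, 0.22, 1.526, -0, 1.395, -0.126], TCP at [0.222, -0.584, 0.304] pointing down, gripper open.
Joint ranges: [-2.98, 2.98], [-0.91, 2.08], [0.09, 2.57], [-1.24, 4.39], [0.2, 2.65], [-2.68, 2.68]. Speed limits (rad/s): [2.57, 2.57, 3.01, 3.14, 3.14, 3.14].

## Interface

Orientations are given as a unit quaternion [x, y, z, w].
In Python, from plant import sense, imaging, job gives the robot as it stands.
- The arm moves only by the shell command python3 -m jog 'ROWS' [FORCE]. ROWS is text: rows parted by semicolons, each of 7 numbers parted by spaces: the shift along the tool's x, y, z in mm, then the turn, a rotation vector about the tool's x, y, z in degrees, then the closure, from -1 (fully open) to 1 (shut). In form: tx ty tz rx ry rz claw; .... A call has 1 to 12 rows; each row shifts and turns the commanded pose from where the row before left it, along the tool's axes as they then stand; what a row does not reach is not made up. A row lasts 1/10 s, in which the tool goes at most 50 mm and 8.59 degrees, less where a joint would pass 70% of its speed; a pose out of reach is approached as far as the arm can. A call is refused whole if a number of a shift passes 50 or a number of a turn 8.59, either way. A call with a gripper value outside its range is refused whole. The fingers move at their own pace and stop on an object; FORCE is the grip in N (left out, the last holds). Time passes only in rows, so rows that do not move let the fingers close. It gives the time, the measured TCP pose, the force, the opening and the grip force at its end, in the units of the state.
- sense(): the state, without advancing time (a new reading comes with each control period).
- imaging.read_camera(name): name is "side" or "top" or "wrist"; returns the picture (480x640x3 uint8, red, green, blue); there is no depth.
- imaging.camera_info(name): a dict with "K" (3x3 intrinsics, pixels), "T" (4x4, takes a point from camera to world coordinates). Camera axes: x right, y down, z forward; pixel columns grow to the right and rows downward; lengths in m; the calibration is good to about 2 mm. The wrist camera is an equidistant fisheye: a pixel r from the principal point sees the ray r / f radians off the axis. A picture is of the moment at which its call begins: read the wrist's pose just before it. camera_info takes no time and is no camera call; for the wrist camera it gives the pose at the moment of the call.
- job.job_done(): hands the job in; it is judged then, once.
The state is a dict: "time": time; "joints": joint angles; "joint_vel": joint speeds; "effort": joint torques, N m; "position": TCP position; "orientation": TCP orientation; "ft_force": force on the tool from outside, world axes, zero at the start; "moment": the same for the moment, N m; "opening": finger opening in m; "grip_force": force on a finger pad.
Only numpy, scipy, OpenCV 4.12 (cv2) and the standard library are available. Lean on these libraries where they do the work, as an engineer would, in place of code of your own. Each camera call takes 0.05 s, during which the arm holds its last target. There are 200 camera calls.

## Task

The small vial at the back of the narrow grey lane is wanted in the round recess of the dark metal seat, and the oil bottle is to take its place at the back of the lane. First clear the carton and the square bottle out of the lane and stand both in the steel tray, then set the vial in its seat, then stand the oil bottle in the rear place, and finally put the carton and the square bottle back in the lane, each where it stood before. Keep everything upright and do not disturb the tweezers lying in the tray.

Things in the scene. Friction and masses are not known exactly. Their poses are not given: they have to be found in the camera images.
- lane: Fixed grey bottle lane 180 (x) x 58 (y) x 36 high; origin: centre of underside. Floor 4 thick, side walls 52 apart, as high as the back wall (inner face x=+87); -x end open towards the robot. Places on its centre line: front x=-57, middle x=-3, rear x=+43; dark floor lines part them. At first the vial is in the rear one, carton and square bottle in the others, either way round
- tray: Fixed pressed steel tray, 156 (x) x 262 (y) x 22 high, rolled rim; origin: centre of underside; long side (y) roughly along the robot's x. Flat inner floor 2 above the bench, x -65 to +65, y -118 to +118. The tweezers lie along it on its -x side; the rest is free for both cleared things
- vial_seat: Fixed square dark steel block 56 x 56 x 10 high, in its top a round recess 40 in diameter and 4 deep (recess floor 6 above the bench); origin: centre of underside, below the middle of the recess
- carton: Loose slim upright carton, 26 (x) x 36 (y) x 86 high, about 50 g; origin at the centre of its underside. In the lane its 36 side runs along the lane, its 26 across it
- square_bottle: Loose upright square bottle with a round screw cap, 42 x 42, square shoulders up to about 85 high, cap 31 in diameter up to 104; about 120 g; origin at the centre of its underside, sides along x and y
- vial: Loose small round brown vial with a white cap, 23 in diameter, 32 high (body to 22, cap 20 in diameter above), about 30 g; origin at the centre of its underside. Between the lane's walls it can be pinched only along the lane, once the thing before it is gone
- oil_bottle: Loose brown bottle with a black pointed cap, 31 in diameter and 76 high: body up to 47, above it the cap, 20 wide; about 50 g; origin at the centre of its underside. At the start it stands on the bench by the microscope
- tweezers: Loose steel tweezers, 130 (x) x 16 x 9, lying along the tray's long side; origin at the centre of the underside. Bystander: to be left where they lie

How it is judged:
By the outcome, as a careful person would: the job done as asked, in the order asked, and still so for the second after the job is handed in, with the robot touching nothing.
It also fails if it takes over 125 s, if anything falls off the work surface, if the arm or the gripper's body presses on something with over 40 N, if the wrist force passes 120 N, or if a joint passes its speed limit or range.

## Working session

There is one attempt and no reset: what is moved stays moved. The work goes in short steps, Python scripts to look and compute and a shell command to move; the robot and the scene stay as the last step left them, time stands still between calls to the robot, and variables do not carry over. Pictures are saved under pics/ and viewed, at most 14 in all, crops included, and the job is handed in when it is done.

```bash
ls; mkdir -p pics; python3 - <<'E'
from plant import sense, imaging
import cv2
for n in ("top","side","wrist"):
    i=imaging.camera_info(n); print(n,i["K"],i["T"])
    cv2.imwrite(f"pics/{n}0.png",imaging.read_camera(n)[:,:,::-1])
s=sense();print(s)
E
```

```text
pics
top [[537.07841266   0.         312.88528056]
 [  0.         537.07841266 236.70341855]
 [  0.           0.           1.        ]] [[ 0.01690177 -0.99250927  0.12099453  0.4034661 ]
 [-0.99925794 -0.02095641 -0.03231719  0.27256262]
 [ 0.03461073 -0.12035853 -0.99212697  0.89231112]
 [ 0.          0.          0.          1.        ]]
side [[472.88740021   0.         315.57341249]
 [  0.         472.88740021 241.9008836 ]
 [  0.           0.           1.        ]] [[-9.76639248e-01  1.50849853e-01 -1.53036277e-01  6.39558982e-01]
 [ 2.14884339e-01  6.83252056e-01 -6.97847654e-01  8.51685903e-01]
 [-7.07865630e-04 -7.14430507e-01 -6.99706045e-01  6.35597891e-01]
 [ 0.00000000e+00  0.00000000e+00  0.00000000e+00  1.00000000e+00]]
wrist [[371.64829954   0.         318.61299928]
 [  0.         371.64829954 239.57082113]
 [  0.           0.           1.        ]] [[ 0.35630192 -0.89539303 -0.26705854  0.28965526]
 [-0.93436926 -0.3419711  -0.1000493  -0.55700587]
 [-0.00174285  0.28517905 -0.95847268  0.37374295]
 [ 0.          0.          0.          1.        ]]
{'time': 0.15, 'joints': array([-1.33309483e+00,  2.21014788e-01,  1.52740102e+00,  2.41802778e-05,
        1.39472438e+00, -1.26075286e-01]), 'joint_vel': array([-0.00081794, -0.00297527, -0.00211324, -0.00061748, -0.00044165,
        0.00083676]), 'effort': array([ 1.00973699e-03, -4.97483182e+01, -3.89905071e+01, -2.10392004e-04,
        7.19218981e-03, -1.63720387e-05]), 'position': array([ 0.22230484, -0.58371835,  0.30304128]), 'orientation': array([ 9.83503951e-01,  1.80884990e-01, -3.12806489e-05, -7.73221927e-04]), 'ft_force': array([-0.44867302,  0.99421405, -0.42094191]), 'moment': array([0.00259853, 0.02754138, 0.04079304]), 'grip_force': 0.0, 'opening': 0.08524271192431905}
```

View pics/top0.png

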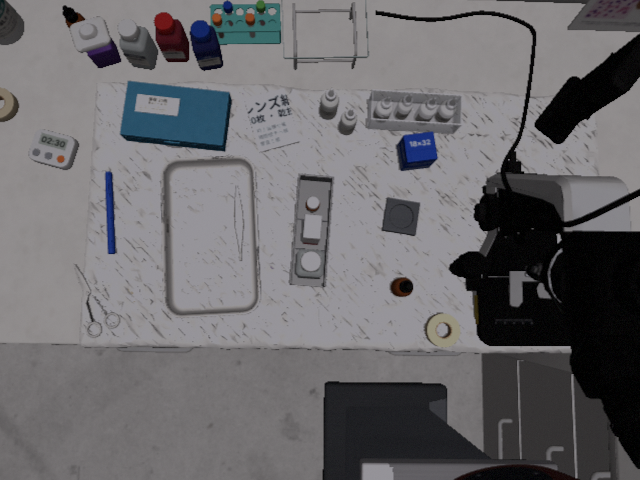

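View pics/side0.png

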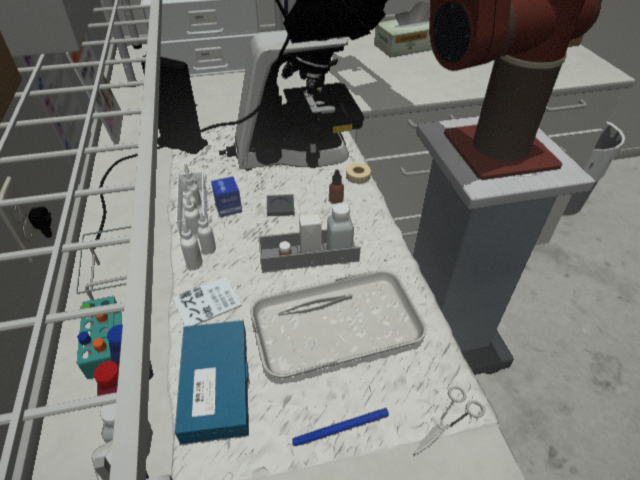

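The top view shows the tray (165–258, 158–313) with the tweezers near column 240, and the lane (291–333, 176–286). In the lane the vial is at the rear (313,204), the carton in the middle (313,230) and the square bottle in front (310,262). The seat is at (401,216) and the oil bottle at (402,287). I'll enlarge this.

```bash
python3 - <<'E'
import cv2
a=cv2.imread("pics/top0.png")[160:305,275:435]
cv2.imwrite("pics/c1.png",cv2.resize(a,None,fx=4,fy=4,interpolation=cv2.INTER_CUBIC))
a=cv2.imread("pics/top0.png")[145:325,155:345]
cv2.imwrite("pics/c2.png",cv2.resize(a,None,fx=3,fy=3,interpolation=cv2.INTER_CUBIC))
E
```

```text
(no output)
```

View pics/c1.png

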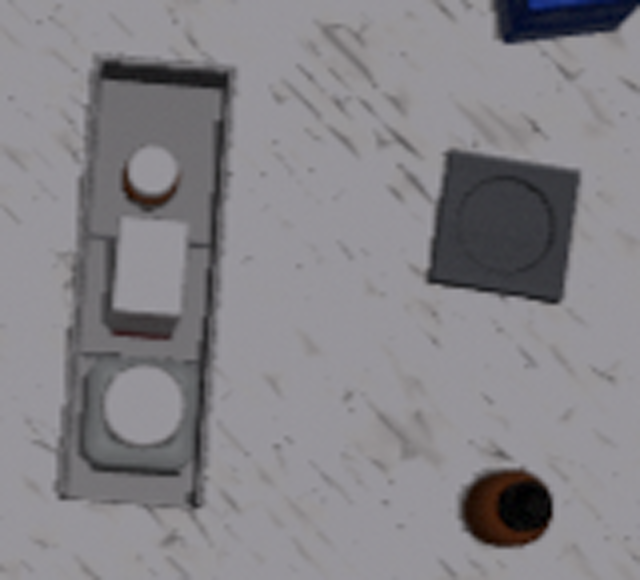

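View pics/c2.png

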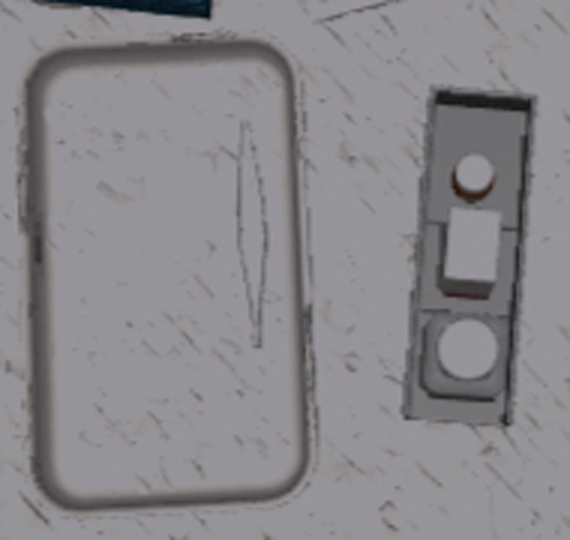

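Crop 1 shows these features, at 4x with origin (275,160):
- **Lane rim corners:** (98,58), (236,68), (200,505), (58,498)
- **Vial cap:** (153,171)
- **Carton top:** (117,215), (188,218), (184,316), (112,312)
- **Square bottle cap:** (143,405)
- **Seat corners:** (448,150), (580,171), (561,301), (429,282), with the recess at (507,224)
- **Oil bottle body:** (507,508)

Crop 2 shows the tray rim (25–315, 40–510) and the tweezers from (244,122) to (258,347).

```bash
cat > h.py <<'E'
import numpy as np, cv2
from plant import sense, imaging
from scipy.spatial.transform import Rotation as Ro
def ray(name,u,v,info=None):
    i=info or imaging.camera_info(name);K,T=i["K"],i["T"]
    x=(u-K[0,2])/K[0,0]; y=(v-K[1,2])/K[1,1]
    if name=="wrist":
        r=np.hypot(x,y); d=np.array([x/r*np.sin(r),y/r*np.sin(r),np.cos(r)]) if r>0 else np.array([0,0,1.])
    else: d=np.array([x,y,1.])
    return T[:3,3],T[:3,:3]@d
def pt(name,u,v,z,info=None):
    o,d=ray(name,u,v,info); return o+d*(z-o[2])/d[2]
def proj(name,P,info=None):
    i=info or imaging.camera_info(name);K,T=i["K"],i["T"]
    p=T[:3,:3].T@(np.asarray(P,float)-T[:3,3])
    if name=="wrist":
        r=np.hypot(p[0],p[1]); th=np.arctan2(r,p[2]); x,y=p[:2]/r*th
    else: x,y=p[:2]/p[2]
    return np.array([K[0,0]*x+K[0,2],K[1,1]*y+K[1,2]])
def to(x,y,zg,yaw=None,depth=54):
    """report shift in tool axes (mm) bringing grasp point to x,y,zg and rz turn to closing-axis yaw (deg, world)."""
    s=sense();R=Ro.from_quat(s["orientation"]).as_matrix()
    g=s["position"]+R[:,2]*depth/1000
    print("grasp now",np.round(g*1000,1),"shift tool mm",np.round(R.T@(np.array([x,y,zg])-g)*1000,1))
    cy=np.degrees(np.arctan2(R[1,1],R[0,1]))
    print("closing yaw %.1f tilt %.2f deg"%(cy,np.degrees(np.arccos(-R[2,2]))), "F",np.round(s["ft_force"],1),"op %.1f grip %.1f t %.2f"%(s["opening"]*1000,s["grip_force"],s["time"]))
    if yaw is not None:
        d=(yaw-cy+90)%180-90
        print("rz turn needed %.1f (or %+.1f) j6 %.2f"%(-d,-d+(-180 if -d>0 else 180),s["joints"][5]))
def shot(name,f,box=None,fx=1):
    i=imaging.camera_info(name); a=imaging.read_camera(name)[:,:,::-1]
    if box: a=a[box[1]:box[3],box[0]:box[2]]
    if fx!=1: a=cv2.resize(a,None,fx=fx,fy=fx,interpolation=cv2.INTER_CUBIC)
    cv2.imwrite("pics/"+f,a); np.save("pics/"+f+".npy",i,allow_pickle=True)
E
python3 - <<'E'
from h import *
def c1(x,y,z): return pt("top",275+x/4,160+y/4,z)[:2]*1000
def c2(x,y,z): return pt("top",155+x/3,145+y/3,z)[:2]*1000
for n,l,z in (("lane",[(98,58),(236,68),(200,505),(58,498)],.036),("carton",[(117,215),(188,218),(184,316),(112,312)],.09),
 ("seat",[(448,150),(580,171),(561,301),(429,282)],.010)):
    P=np.array([c1(*p,z) for p in l]); m=P.mean(0); e=(P[0]+P[1]-P[2]-P[3])/2
    print(n,P.round(),m.round(1),"len",np.hypot(*e).round(1),"yaw",np.degrees(np.arctan2(e[1],e[0])).round(2))
print("vial",c1(153,171,.036),"cap",c1(143,405,.108),"recess",c1(507,224,.010),"oil",c1(507,508,.03),"oiltip",c1(528,505,.07))
P=np.array([c2(*p,.022) for p in [(25,45),(295,40),(312,495),(40,508)]]);print("tray",P.round(),P.mean(0))
print("tweez",c2(244,122,.006),c2(258,347,.006),c2(240,230,.006),c2(266,230,.006))
to(.4,0,.2,90)
E
```

```text
lane [[609. 268.]
 [607. 212.]
 [429. 224.]
 [431. 281.]] [519.  246.2] len 178.7 yaw -3.93
carton [[536. 260.]
 [535. 233.]
 [498. 234.]
 [499. 261.]] [517.1 247.2] len 37.2 yaw -1.65
seat [[580. 120.]
 [572.  65.]
 [517.  73.]
 [524. 128.]] [548.3  96.7] len 56.2 yaw -8.34
vial [563.29246703 245.01531828] cap [462.8659176  249.52911132] recess [549.10139715  95.65650267] oil [430.12537898 100.0294393 ] oiltip [430.1808419   99.91825981]
tray [[632. 493.]
 [638. 345.]
 [390. 329.]
 [380. 472.]] [509.94362935 409.58182936]
tweez [594.9144422  373.36960675] [469.31063372 361.44184929] [533.97319413 373.50220321] [534.28996229 359.16986185]
grasp now [ 222.3 -583.6  249. ] shift tool mm [ 373.7 -482.1   49.9]
closing yaw -69.2 tilt 0.09 deg F [-0.4  1.  -0.4] op 85.2 grip 0.0 t 0.15
rz turn needed 20.8 (or -159.2) j6 -0.13
```

The lane is at about (519,246) with yaw −4°, and the objects match the given places. Before swinging past the microscope I'll check its extents.

```bash
python3 - <<'E'
from h import *
a=cv2.imread("pics/wrist0.png"); b=cv2.imread("pics/top0.png")[150:480,400:640]; c=cv2.imread("pics/side0.png")[0:210,200:500]
import numpy as np
b=cv2.resize(b,(240,330)); c=cv2.resize(c,(471,330))
w=cv2.resize(a,(350,262))
o=np.zeros((595,720,3),np.uint8); o[:330,:240]=b; o[:330,240:711]=c; o[332:594,:350]=w
cv2.imwrite("pics/m0.png",cv2.convertScaleAbs(o,alpha=2.0))
for u,v in((480,345),(480,175),(640,345),(640,480),(570,480)):
    print((u,v),[pt("top",u,v,z)[:2].round(3) for z in (0,.15,.3,.4)])
for P in ((0,0,0),(0,0,.4),(.35,0,.3),(.35,-.1,.3),(.25,-.25,.3)): print(P,proj("top",P).round(),proj("side",P).round())
E
```

```text
(480, 345) [array([ 0.338, -0.036]), array([0.349, 0.016]), array([0.36 , 0.068]), array([0.367, 0.102])]
(480, 175) [array([ 0.625, -0.042]), array([0.588, 0.011]), array([0.551, 0.064]), array([0.526, 0.099])]
(640, 345) [array([ 0.342, -0.306]), array([ 0.352, -0.209]), array([ 0.362, -0.111]), array([ 0.369, -0.047])]
(640, 480) [array([ 0.127, -0.293]), array([ 0.173, -0.198]), array([ 0.22 , -0.103]), array([ 0.251, -0.04 ])]
(570, 480) [array([ 0.126, -0.178]), array([ 0.172, -0.102]), array([ 0.219, -0.027]), array([0.25 , 0.024])]
(0, 0, 0) [462. 563.] [499. 149.]
(0, 0, 0.4) [611. 794.] [559. -40.]
(0.35, 0, 0.3) [541. 355.] [370.  33.]
(0.35, -0.1, 0.3) [631. 356.] [355.  14.]
(0.25, -0.25, 0.3) [770. 452.] [380. -12.]
```

View pics/m0.png

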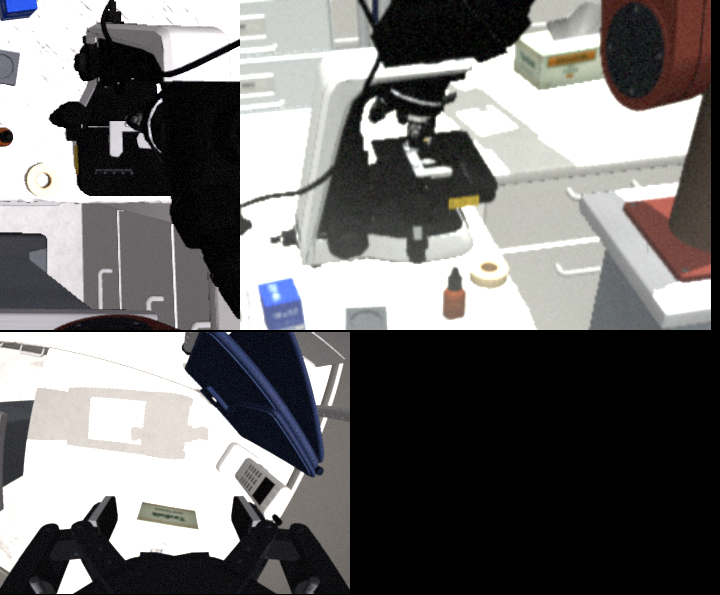

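The microscope's dark head and eyepieces lean toward the robot (top 570–640, 230–468; side edge near (385,5)). I'll triangulate that edge.

```bash
python3 - <<'E'
from h import *
for uv in ((334,41),(381,10),(390,0)):
    o,d=ray("side",*uv); print(uv)
    for z in (.15,.2,.25,.3,.35,.4,.45):
        P=o+d*(z-o[2])/d[2]; print(P.round(3),proj("top",P).round())
s=sense()
E
```

```text
(334, 41)
[ 0.327 -0.349  0.15 ] [740. 365.]
[ 0.359 -0.225  0.2  ] [677. 343.]
[ 0.391 -0.102  0.25 ] [604. 317.]
[0.423 0.022 0.3  ] [520. 288.]
[0.456 0.145 0.35 ] [420. 253.]
[0.488 0.269 0.4  ] [300. 210.]
[0.52  0.393 0.45 ] [153. 159.]
(381, 10)
[ 0.136 -0.542  0.15 ] [889. 510.]
[ 0.188 -0.399  0.2  ] [819. 482.]
[ 0.24  -0.255  0.25 ] [738. 449.]
[ 0.292 -0.112  0.3  ] [644. 411.]
[0.344 0.032 0.35 ] [533. 366.]
[0.395 0.175 0.4  ] [400. 313.]
[0.447 0.319 0.45 ] [239. 247.]
(390, 0)
[ 0.082 -0.62   0.15 ] [950. 552.]
[ 0.139 -0.469  0.2  ] [876. 522.]
[ 0.197 -0.317  0.25 ] [792. 487.]
[ 0.254 -0.166  0.3  ] [695. 447.]
[ 0.312 -0.014  0.35 ] [579. 399.]
[0.369 0.138 0.4  ] [442. 342.]
[0.426 0.289 0.45 ] [275. 273.]
```

```bash
python3 -m jog '0 0 -50 0 0 0 -1;0 0 -50 0 0 0 -1;0 0 -50 0 0 0 -1;0 0 -50 0 0 0 -1;0 0 -50 0 0 0 -1;0 0 -50 0 0 0 -1;0 0 -50 0 0 0 -1'; python3 - <<'E'
from h import *
s=sense();print(s["joints"].round(2),s["position"])
to(.2,-.33,.596,0)
shot("wrist","w1.png")
E
```

```text
time: 0.85
position: [0.2223, -0.5836, 0.6558]
orientation: [0.984, 0.181, 0.0, -0.0]
ft_force: [0.2, -1.4, 0.1]
opening: 0.0852
grip_force: 0.0
[-1.33  0.27  0.81  0.    2.06 -0.13] [ 0.22227067 -0.58355577  0.65576346]
grasp now [ 222.3 -583.6  601.8] shift tool mm [  69.4 -244.9    5.8]
closing yaw -69.2 tilt 0.00 deg F [ 0.2 -1.4  0.1] op 85.2 grip 0.0 t 0.85
rz turn needed -69.2 (or +110.8) j6 -0.13
```

View pics/w1.png

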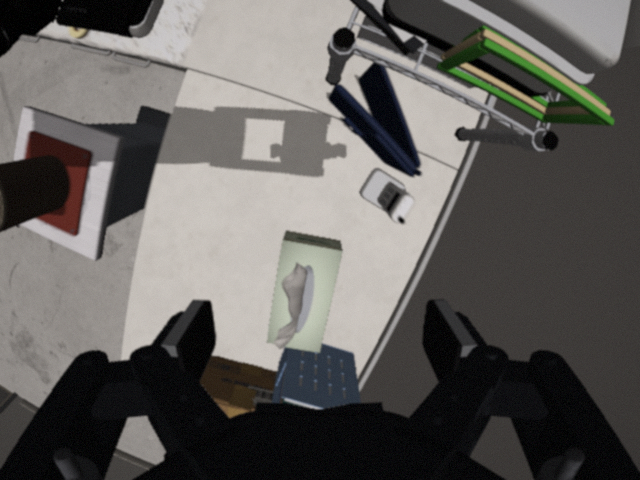

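The microscope stage is at top-left (100,10) and the head at (20,10). Nothing is close to the arm, so I'll retract inward while high and look again.

```bash
python3 -m jog '14 -46 -8 0 0 0 -1;14 -46 -8 0 0 0 -1;14 -46 -8 0 0 0 -1;14 -46 -8 0 0 0 -1;14 -46 -8 0 0 0 -1;14 -46 -8 0 0 0 -1;14 -46 -8 0 0 0 -1'; python3 - <<'E'
from h import *
s=sense();print(s["joints"].round(2),s["position"])
to(.3,.2,.65,86)
shot("wrist","w2.png")
E
```

```text
time: 1.6
position: [0.1989, -0.2463, 0.7099]
orientation: [0.984, 0.181, 0.0, -0.0]
ft_force: [0.9, -0.1, 0.4]
opening: 0.0855
grip_force: 0.0
[-1.14 -0.41  1.35  0.    2.21  0.07] [ 0.19889888 -0.2462572   0.70987677]
grasp now [ 198.9 -246.3  655.9] shift tool mm [ 253.1 -381.2    5.9]
closing yaw -69.2 tilt 0.01 deg F [ 0.9 -0.1  0.4] op 85.5 grip 0.0 t 1.60
rz turn needed 24.8 (or -155.2) j6 0.07
```

View pics/w2.png

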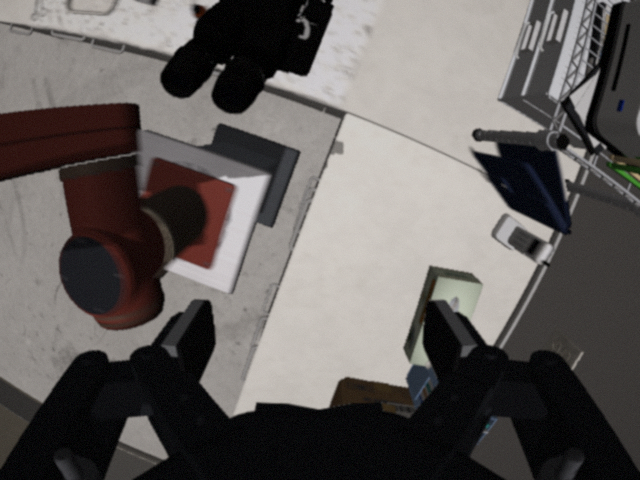

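The eyepieces appear at (185,80) and (240,95). I'll check their height before swinging over them.

```bash
python3 - <<'E'
from h import *
i=np.load("pics/w2.png.npy",allow_pickle=True).item()
print(i["T"][:3,3])
for uv in ((165,80),(208,75),(237,112),(265,80)):
    o,d=ray("wrist",*uv,i)
    print(uv,[(z,(o+d*(z-o[2])/d[2])[:2].round(3).tolist(),proj("top",o+d*(z-o[2])/d[2]).round().tolist(),proj("side",o+d*(z-o[2])/d[2]).round().tolist()) for z in (.3,.35,.4,.45,.5,.55)])
E
```

```text
[ 0.26623793 -0.21948147  0.78074252]
(165, 80) [(0.3, [0.268, 0.001], [543.0, 433.0], [412.0, 30.0]), (0.35, [0.268, -0.021], [589.0, 445.0], [412.0, -3.0]), (0.4, [0.268, -0.044], [644.0, 460.0], [411.0, -37.0]), (0.45, [0.267, -0.067], [712.0, 479.0], [410.0, -73.0]), (0.5, [0.267, -0.09], [797.0, 502.0], [410.0, -110.0]), (0.55, [0.267, -0.113], [908.0, 532.0], [409.0, -150.0])]
(208, 75) [(0.3, [0.29, -0.056], [594.0, 412.0], [391.0, 20.0]), (0.35, [0.288, -0.073], [639.0, 425.0], [392.0, -11.0]), (0.4, [0.285, -0.09], [692.0, 440.0], [393.0, -43.0]), (0.45, [0.283, -0.107], [758.0, 459.0], [395.0, -77.0]), (0.5, [0.28, -0.124], [841.0, 483.0], [396.0, -113.0]), (0.55, [0.278, -0.141], [948.0, 514.0], [398.0, -151.0])]
(237, 112) [(0.3, [0.256, -0.111], [645.0, 445.0], [398.0, 9.0]), (0.35, [0.257, -0.122], [689.0, 458.0], [399.0, -20.0]), (0.4, [0.258, -0.134], [742.0, 472.0], [399.0, -50.0]), (0.45, [0.259, -0.145], [806.0, 491.0], [400.0, -82.0]), (0.5, [0.26, -0.156], [887.0, 513.0], [401.0, -117.0]), (0.55, [0.261, -0.167], [992.0, 543.0], [402.0, -153.0])]
(265, 80) [(0.3, [0.307, -0.131], [660.0, 397.0], [371.0, 7.0]), (0.35, [0.302, -0.14], [703.0, 410.0], [374.0, -21.0]), (0.4, [0.298, -0.149], [755.0, 426.0], [377.0, -51.0]), (0.45, [0.294, -0.159], [818.0, 446.0], [380.0, -83.0]), (0.5, [0.29, -0.168], [898.0, 470.0], [383.0, -117.0]), (0.55, [0.286, -0.177], [1001.0, 502.0], [386.0, -153.0])]
```

The eyepieces top out near z≈0.4 with x≥0.255, so passing at fingertip height 0.64 is clear.

```bash
python3 -m jog '42 -22 0 0 0 0 -1;42 -22 0 0 0 0 -1;42 -22 0 0 0 0 -1;42 -22 0 0 0 0 -1;42 -22 0 0 0 0 -1;42 -22 0 0 0 0 -1;42 -22 0 0 0 0 -1;26 -44 0 0 0 0 -1;26 -44 0 0 0 0 -1;26 -44 0 0 0 0 -1;26 -44 0 0 0 0 -1;26 -44 0 0 0 0 -1'; python3 -m jog '0 0 48 0 0 8.3 -1;0 0 48 0 0 8.3 -1;0 0 48 0 0 8.2 -1;0 0 48 0 0 0 -1;0 0 48 0 0 0 -1;0 0 48 0 0 0 -1;0 0 48 0 0 0 -1;0 0 0 0 0 0 -1'; python3 - <<'E'
from h import *
s=sense();print(s["joints"].round(2),s["position"])
to(.4625,.250,.2,86)
shot("wrist","w3.png")
E
```

```text
time: 2.85
position: [0.4615, 0.2489, 0.7097]
orientation: [0.983, 0.181, 0.0, 0.0]
ft_force: [1.3, -0.8, 0.6]
opening: 0.0852
grip_force: 0.0
time: 3.65
position: [0.4581, 0.2454, 0.3651]
orientation: [0.999, -0.035, -0.007, 0.003]
ft_force: [-0.8, 0.0, -1.6]
opening: 0.0857
grip_force: 0.0
[ 0.34 -0.06  1.71 -0.    1.51  1.98] [0.45813679 0.24536082 0.36511877]
grasp now [457.3 245.1 311.1] shift tool mm [  6.4  -6.  111. ]
closing yaw -94.0 tilt 0.90 deg F [-0.8  0.  -1.6] op 85.7 grip 0.0 t 3.65
rz turn needed 0.0 (or -180.0) j6 1.98
```

View pics/w3.png

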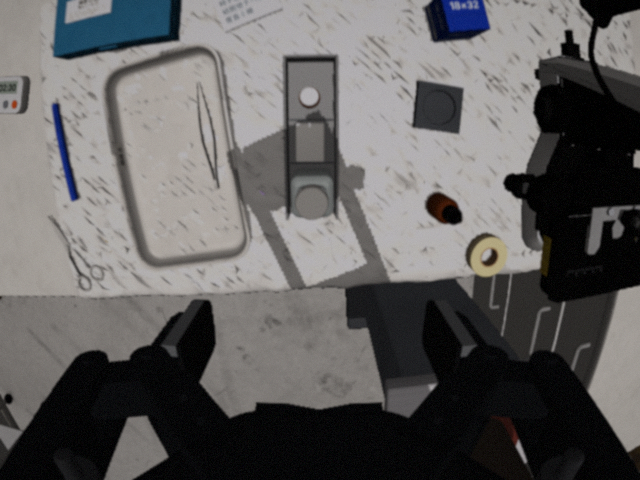

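The wrist view from 0.37 m up shows the vial cap at (310,97), carton top centre at (311,141), bottle cap at (312,200) and seat recess at (438,106). The oil bottle is near (440,208), with the lane walls at columns 287 and 336. I'll cross-check these against the top camera.

```bash
python3 - <<'E'
from h import *
i=np.load("pics/w3.png.npy",allow_pickle=True).item()
for n,u,v,z in (("vial",310,97,.036),("carton",311,141,.09),("cap",312,200,.108),("recess",438,106,.01),("lane bl",286,57,.036),("lane br",336,57,.036)): print(n,(pt("wrist",u,v,z,i)[:2]*1000).round(1))
to(.4625,.250,.12,86)
E
```

```text
vial [563.4 246. ]
carton [518.1 247.4]
cap [466.1 250. ]
recess [550.4  98.7]
lane bl [609.2 268.2]
lane br [605.3 215.8]
grasp now [459.5 245.9 316.4] shift tool mm [  4.1  -5.  196.3]
closing yaw -94.0 tilt 0.47 deg F [0.1 0.6 0.1] op 85.3 grip 0.0 t 3.70
rz turn needed 0.0 (or -180.0) j6 1.98
```

```bash
python3 -m jog '3 -5 45 0 0 0 -1;0 0 45 0 0 0 -1;0 0 45 0 0 0 -1;0 0 20 0 0 0 -1;0 0 0 0 0 0 -1;0 0 0 0 0 0 -1;0 0 0 0 0 0 -1'; python3 - <<'E'
from h import *
to(.4635,.250,.066,86)
E
```

```text
time: 4.4
position: [0.4672, 0.2522, 0.2228]
orientation: [0.999, -0.035, 0.003, -0.001]
ft_force: [-1.2, 0.7, 0.9]
opening: 0.0855
grip_force: 0.0
grasp now [467.6 252.4 168.8] shift tool mm [ -4.5   2.9 102.8]
closing yaw -94.0 tilt 0.35 deg F [-1.2  0.7  0.9] op 85.5 grip 0.0 t 4.40
rz turn needed 0.0 (or -180.0) j6 1.99
```

```bash
python3 -m jog '-4 3 33 0 0 0 -1;0 0 30 0 0 0 -1;0 0 25 0 0 0 -1;0 0 14 0 0 0 -1;0 0 0 0 0 0 -1;0 0 0 0 0 0 -1'; python3 - <<'E'
from h import *
to(.4635,.250,.066,86)
shot("wrist","w4.png")
E
```

```text
time: 5.0
position: [0.462, 0.2491, 0.1186]
orientation: [0.999, -0.035, 0.001, -0.0]
ft_force: [0.0, 0.9, 0.2]
opening: 0.0856
grip_force: 0.0
grasp now [462.1 249.2  64.6] shift tool mm [ 1.4 -0.9 -1.4]
closing yaw -94.0 tilt 0.13 deg F [0.  0.9 0.2] op 85.6 grip 0.0 t 5.00
rz turn needed 0.0 (or -180.0) j6 1.98
```

View pics/w4.png

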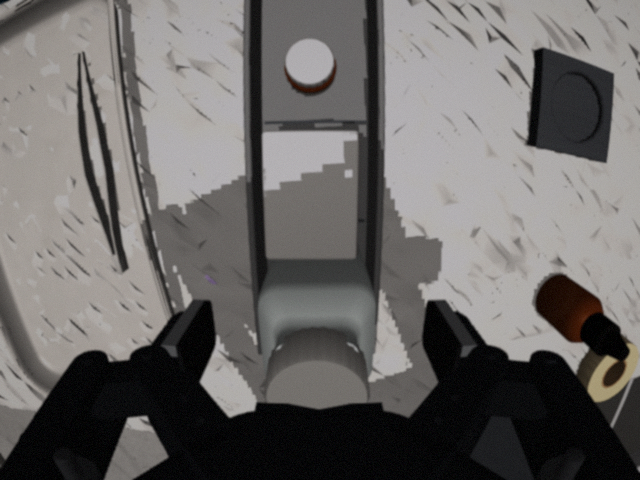

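The square bottle is centred between the fingers (cap at column 318), which sit clear above the walls. Closing now.

```bash
python3 -m jog '0 0 0 0 0 0 1;0 0 0 0 0 0 1;0 0 0 0 0 0 1;0 0 0 0 0 0 1;0 0 0 0 0 0 1;0 0 0 0 0 0 1;0 0 0 0 0 0 1;0 0 0 0 0 0 1' 35; python3 - <<'E'
from h import *
to(.4635,.250,.066,86)
E
```

```text
time: 5.85
position: [0.4613, 0.249, 0.1178]
orientation: [0.999, -0.034, 0.001, -0.0]
ft_force: [-1.4, -0.1, 5.5]
opening: 0.041
grip_force: 35.6
grasp now [461.4 249.   63.8] shift tool mm [ 2.1 -1.1 -2.2]
closing yaw -94.0 tilt 0.08 deg F [-1.4 -0.1  5.5] op 41.0 grip 35.6 t 5.85
rz turn needed 0.0 (or -180.0) j6 1.98
```

Bottle gripped (41 mm opening). Next it goes up and over to the tray.

```bash
python3 -m jog '0 0 -10 0 0 0 1;0 0 -20 0 0 0 1;0 0 -25 0 0 0 1;0 0 -25 0 0 0 1;-2 -12 -5 0 0 0 1;-6 -30 0 0 0 0 1;-6 -35 0 0 0 0 1;-6 -35 0 0 0 0 1;-6 -35 0 0 0 0 1;-4 -20 0 0 0 0 1;-2 -5 0 0 0 0 1;0 0 0 0 0 0 1'; python3 -m jog '0 0 25 0 0 0 1;0 0 25 0 0 0 1;0 0 15 0 0 0 1;0 0 10 0 0 0 1;0 0 0 0 0 0 1;0 0 0 0 0 0 1;0 0 0 0 0 0 1';  python3 - <<'E'
from h import *
to(.444,.423,.062,86)
shot("side","s1.png",(180,200,500,440),2.4)
E
```

```text
time: 7.05
position: [0.4396, 0.4231, 0.2007]
orientation: [0.999, -0.034, -0.001, 0.001]
ft_force: [0.7, -0.2, -0.8]
opening: 0.041
grip_force: 36.0
time: 7.75
position: [0.4415, 0.423, 0.1283]
orientation: [0.999, -0.035, 0.001, -0.001]
ft_force: [-0.0, 0.1, -0.9]
opening: 0.0405
grip_force: 36.0
grasp now [441.6 423.   74.3] shift tool mm [ 2.3 -0.1 12.3]
closing yaw -94.0 tilt 0.13 deg F [-0.   0.1 -0.9] op 40.5 grip 36.0 t 7.75
rz turn needed 0.0 (or -180.0) j6 2.28
```

View pics/s1.png

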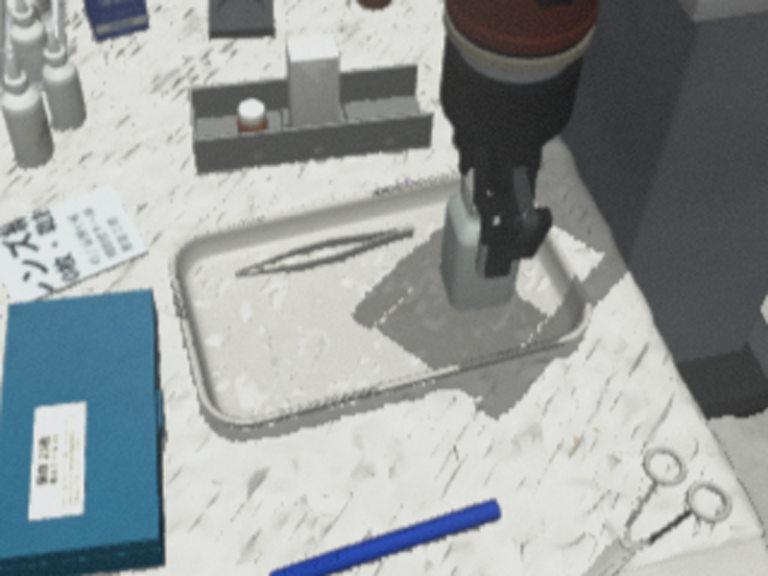

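The bottle hangs upright over the tray's free area at (480,250), well away from the tweezers. Lowering it the rest of the way.

```bash
python3 -m jog '0 0 6 0 0 0 1;0 0 4 0 0 0 1;0 0 1 0 0 0 1;0 0 1 0 0 0 1;0 0 0 0 0 0 1;0 0 0 0 0 0 1'; python3 -c "
from h import *
to(.444,.423,.062,86)"
```

```text
time: 8.4
position: [0.4406, 0.4224, 0.1154]
orientation: [0.999, -0.034, -0.0, 0.0]
ft_force: [-2.5, -2.4, 5.3]
opening: 0.0402
grip_force: 36.6
grasp now [440.5 422.4  61.4] shift tool mm [ 3.4 -0.8 -0.6]
closing yaw -93.9 tilt 0.04 deg F [-2.5 -2.4  5.3] op 40.2 grip 36.6 t 8.40
rz turn needed 0.1 (or -179.9) j6 2.28
```

```bash
python3 -m jog '0 0 0 0 0 0 -1;0 0 0 0 0 0 -1;0 0 0 0 0 0 -1;0 0 0 0 0 0 -1;0 0 0 0 0 0 -1;0 0 -25 0 0 0 -1;0 0 -45 0 0 0 -1;0 0 -35 0 0 0 -1;10 15 0 0 0 0 -1;20 40 0 0 0 0 -1;20 40 0 0 0 0 -1;20 40 0 0 0 0 -1'; python3 -m jog '15 30 0 0 0 0 -1;4 5 0 0 0 0 -1;0 0 20 0 0 0 -1;0 0 0 0 0 0 -1;0 0 0 0 0 0 -1;0 0 0 0 0 0 -1';  python3 -c "
from h import *
to(.5175,.247,.066,86)
shot('wrist','w5.png')"
```

```text
time: 9.6
position: [0.5014, 0.2814, 0.2194]
orientation: [0.999, -0.034, -0.0, 0.0]
ft_force: [1.2, 0.7, -1.1]
opening: 0.0853
grip_force: 0.0
time: 10.2
position: [0.5177, 0.2474, 0.2004]
orientation: [0.999, -0.034, 0.0, -0.0]
ft_force: [0.2, 0.7, -0.1]
opening: 0.0855
grip_force: 0.0
grasp now [517.8 247.4 146.4] shift tool mm [-0.3  0.5 80.4]
closing yaw -93.9 tilt 0.03 deg F [ 0.2  0.7 -0.1] op 85.5 grip 0.0 t 10.20
rz turn needed 0.1 (or -179.9) j6 1.95
```

View pics/w5.png

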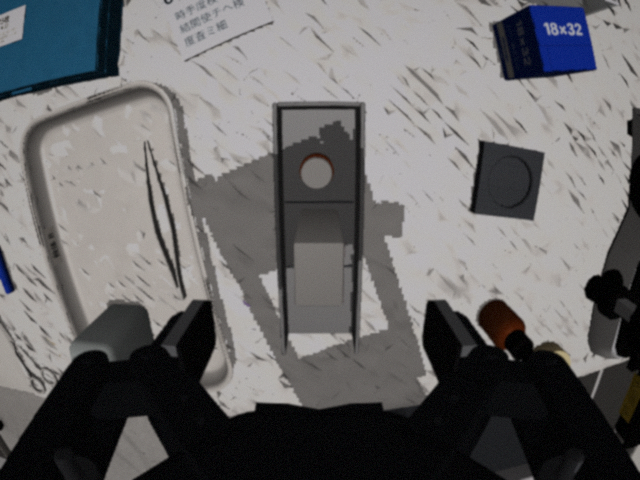

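The bottle stands in the tray at (110,330) and the carton is centred between the fingers (294–343, top edge 240). The vial cap is at (316,172). I'll go down and grip.

```bash
python3 -c "
from h import *
i=np.load('pics/w5.png.npy',allow_pickle=True).item()
for u,v,z in((316,172,.036),(274,103,.036),(365,102,.036),(511,180,.01)): print((pt('wrist',u,v,z,i)*1000).round(1))"
python3 -m jog '0 0 25 0 0 0 -1;0 0 25 0 0 0 -1;0 0 20 0 0 0 -1;0 0 10 0 0 0 -1;0 0 0 0 0 0 -1;0 0 0 0 0 0 1;0 0 0 0 0 0 1;0 0 0 0 0 0 1;0 0 0 0 0 0 1;0 0 0 0 0 0 1;0 0 0 0 0 0 1;0 0 0 0 0 0 1' 25;python3 -m jog '0 0 0 0 0 0 1;0 0 0 0 0 0 1'; python3 -c "
from h import *
to(.569,.432,.064,86)"
```

```text
[564.5 246.9  36. ]
[610.4 270.   36. ]
[607.2 213.3  36. ]
[550.1  97.   10. ]
time: 11.45
position: [0.5182, 0.2469, 0.1207]
orientation: [0.999, -0.035, 0.001, -0.0]
ft_force: [-1.3, -0.8, 4.9]
opening: 0.0258
grip_force: 32.7
time: 11.65
position: [0.5183, 0.2469, 0.1207]
orientation: [0.999, -0.035, 0.001, -0.0]
ft_force: [-1.1, -0.0, 6.4]
opening: 0.0257
grip_force: 32.7
grasp now [518.3 246.9  66.7] shift tool mm [  37.8 -188.1    2.8]
closing yaw -94.0 tilt 0.07 deg F [-1.1 -0.   6.4] op 25.7 grip 32.7 t 11.65
rz turn needed 0.0 (or -180.0) j6 1.95
```

```bash
python3 -m jog '0 0 -10 0 0 0 1;0 0 -20 0 0 0 1;0 0 -25 0 0 0 1;0 0 -15 0 0 0 1;2 -10 0 0 0 0 1;5 -25 0 0 0 0 1;8 -38 0 0 0 0 1;8 -40 0 0 0 0 1;8 -40 0 0 0 0 1;5 -25 0 0 0 0 1;2 -10 0 0 0 0 1;0 0 0 0 0 0 1'; python3 -m jog '0 0 20 0 0 0 1;0 0 25 0 0 0 1;0 0 15 0 0 0 1;0 0 7 0 0 0 1;0 0 3 0 0 0 1;0 0 1 0 0 0 1;0 0 0 0 0 0 1;0 0 0 0 0 0 1';  python3 -c "
from h import *
to(.569,.432,.0647,86)"
```

```text
time: 12.85
position: [0.5679, 0.4328, 0.1882]
orientation: [0.999, -0.034, -0.001, 0.0]
ft_force: [-0.3, -0.4, 0.0]
opening: 0.0258
grip_force: 31.8
time: 13.65
position: [0.5692, 0.432, 0.1202]
orientation: [0.999, -0.035, 0.001, -0.001]
ft_force: [-1.0, 0.1, -0.8]
opening: 0.0259
grip_force: 31.9
grasp now [569.3 432.1  66.2] shift tool mm [-0.3  0.1  1.5]
closing yaw -94.0 tilt 0.11 deg F [-1.   0.1 -0.8] op 25.9 grip 31.9 t 13.65
rz turn needed 0.0 (or -180.0) j6 2.18
```

```bash
python3 -m jog '0 0 1 0 0 0 1;0 0 1 0 0 0 1;0 0 0 0 0 0 1;0 0 0 0 0 0 -1;0 0 0 0 0 0 -1;0 0 0 0 0 0 -1;0 0 0 0 0 0 -1;0 0 0 0 0 0 -1;0 0 0 0 0 0 -1;0 0 -25 0 0 0 -1;0 0 -45 0 0 0 -1;0 0 -30 0 0 0 -1'; python3 -m jog '1 10 0 0 0 0 -1;2 30 0 0 0 0 0;2 50 0 0 0 0 0;2 50 0 0 0 0 0;1 36 0 0 0 0 0;0 10 0 0 0 0 0;0 0 0 0 0 -8.5 0;0 0 0 0 0 -8.5 0;0 0 0 0 0 -8.5 0;0 0 0 0 0 -8.5 0;0 0 0 0 0 -8.5 0;0 0 0 0 0 -8.5 0'; python3 -m jog '0 0 0 0 0 -8.5 0;0 0 0 0 0 -8.5 0;0 0 0 0 0 -8.5 0;0 0 0 0 0 -8.5 0;0 0 0 0 0 -5 0;0 0 0 0 0 0 0;0 0 0 0 0 0 0;0 0 0 0 0 0 0'; python3 -c "
from h import *
to(.5639,.2455,.09,-4)
shot('wrist','w6.png')"
```

```text
time: 14.85
position: [0.5691, 0.432, 0.2195]
orientation: [0.999, -0.035, 0.001, -0.001]
ft_force: [0.7, 0.3, 0.7]
opening: 0.0857
grip_force: 0.0
time: 16.05
position: [0.5635, 0.2463, 0.2163]
orientation: [0.916, 0.402, -0.0, -0.0]
ft_force: [-0.0, -0.2, -0.2]
opening: 0.0428
grip_force: 0.0
time: 16.85
position: [0.5637, 0.2459, 0.2167]
orientation: [0.732, 0.682, -0.0, -0.0]
ft_force: [-0.2, 0.1, 0.3]
opening: 0.0429
grip_force: 0.0
grasp now [563.7 245.9 162.7] shift tool mm [-0.4  0.2 72.7]
closing yaw -4.0 tilt 0.01 deg F [-0.2  0.1  0.3] op 42.9 grip 0.0 t 16.85
rz turn needed -0.0 (or +180.0) j6 0.35
```

View pics/w6.png

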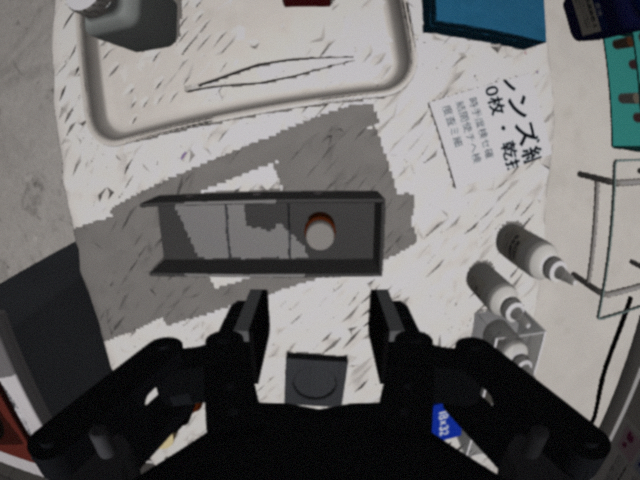

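The carton and bottle are out of the lane. The vial cap is at (320,235), centred between the walls (rows 200 and 268), and the lane back is at column 383. The fingers, part open, are aligned along the lane.

```bash
python3 -c "
from h import *
i=np.load('pics/w6.png.npy',allow_pickle=True).item()
for u,v,z in((320,236,.036),(383,192,.036),(383,275,.036),(315,384,.01)): print((pt('wrist',u,v,z,i)*1000).round(1))"
python3 -m jog '0 0 30 0 0 0 0;0 0 35 0 0 0 0;0 0 25 0 0 0 0;0 0 15 0 0 0 0;0 0 8 0 0 0 0;0 0 0 0 0 0 0;0 0 0 0 0 0 0'; python3 -c "
from h import *
to(.5639,.2455,.029,-4)"
```

```text
[564.1 247.2  36. ]
[609.7 275.7  36. ]
[608.4 214.1  36. ]
[549.2  96.6  10. ]
time: 17.6
position: [0.5647, 0.246, 0.1052]
orientation: [0.731, 0.682, 0.001, 0.0]
ft_force: [0.0, -0.9, 0.4]
opening: 0.0425
grip_force: 0.0
grasp now [564.8 246.   51.2] shift tool mm [-0.6 -0.9 22.2]
closing yaw -4.0 tilt 0.11 deg F [ 0.  -0.9  0.4] op 42.5 grip 0.0 t 17.60
rz turn needed 0.0 (or -180.0) j6 0.35
```

```bash
python3 -m jog '0 0 12 0 0 0 0;0 0 7 0 0 0 0;0 0 3 0 0 0 0;0 0 0 0 0 0 0;0 0 0 0 0 0 0.6;0 0 0 0 0 0 1;0 0 0 0 0 0 1;0 0 0 0 0 0 1;0 0 0 0 0 0 1' 22; python3 -c "
from h import *
to(.5495,.0968,.1,-4)"
```

```text
time: 18.5
position: [0.564, 0.2457, 0.0822]
orientation: [0.731, 0.682, 0.0, 0.0]
ft_force: [0.1, 0.0, 0.2]
opening: 0.0215
grip_force: 21.6
grasp now [564.  245.7  28.2] shift tool mm [-149.6   -4.2  -71.8]
closing yaw -4.0 tilt 0.03 deg F [0.1 0.  0.2] op 21.5 grip 21.6 t 18.50
rz turn needed 0.0 (or -180.0) j6 0.35
```

Gripped on the body (21.5 mm). Next: lift, carry to the seat and lower.

```bash
python3 -m jog '0 0 -8 0 0 0 1;0 0 -20 0 0 0 1;0 0 -25 0 0 0 1;0 0 -10 0 0 0 1;-10 0 0 0 0 0 1;-25 -1 0 0 0 0 1;-30 -1 0 0 0 0 1;-35 -1 0 0 0 0 1;-30 -1 0 0 0 0 1;-15 0 0 0 0 0 1;-5 0 0 0 0 0 1;0 0 0 0 0 0 1'; python3 -m jog '0 0 15 0 0 0 1;0 0 20 0 0 0 1;0 0 10 0 0 0 1;0 0 5 0 0 0 1;0 0 3 0 0 0 1;0 0 0 0 0 0 1;0 0 0 0 0 0 1'; python3 -c "
from h import *
to(.5495,.0968,.0302,-4)"
```

```text
time: 19.7
position: [0.5494, 0.096, 0.1445]
orientation: [0.731, 0.682, -0.0, -0.0]
ft_force: [0.0, 1.1, -0.1]
opening: 0.0216
grip_force: 21.6
time: 20.4
position: [0.55, 0.0964, 0.0925]
orientation: [0.731, 0.682, 0.0, 0.0]
ft_force: [0.5, 0.2, 0.6]
opening: 0.0219
grip_force: 21.6
grasp now [550.   96.4  38.5] shift tool mm [ 0.3 -0.5  8.3]
closing yaw -3.9 tilt 0.06 deg F [0.5 0.2 0.6] op 21.9 grip 21.6 t 20.40
rz turn needed 0.1 (or -179.9) j6 0.10
```

```bash
python3 -m jog '0 0 4 0 0 0 1;0 0 3 0 0 0 1;0 0 1 0 0 0 1;0 0 0 0 0 0 1;0 0 0 0 0 0 1'; python3 -c "
from h import *
to(.5495,.0968,.0302,-4)"
```

```text
time: 20.9
position: [0.5495, 0.0963, 0.0841]
orientation: [0.731, 0.682, -0.0, -0.0]
ft_force: [-2.1, -0.2, 3.3]
opening: 0.0222
grip_force: 21.9
grasp now [549.5  96.3  30.1] shift tool mm [ 0.5  0.  -0.1]
closing yaw -4.0 tilt 0.00 deg F [-2.1 -0.2  3.3] op 22.2 grip 21.9 t 20.90
rz turn needed 0.0 (or -180.0) j6 0.10
```

```bash
python3 -m jog '0 0 0 0 0 0 0.3;0 0 0 0 0 0 0;0 0 0 0 0 0 0;0 0 0 0 0 0 0;0 0 0 0 0 0 0;0 0 -15 0 0 0 0;0 0 -40 0 0 0 0;0 0 -40 0 0 0 0;0 0 -25 0 0 0 -0.4;0 -20 0 0 0 0 -0.4;-2 -40 0 0 0 0 -0.4;-3 -40 0 0 0 0 -0.4'; python3 -m jog '0 -20 0 0 0 0 -0.4;0 0 0 0 0 0 -0.4;0 0 0 0 0 0 -0.4;0 0 0 0 0 0 -0.4'; python3 -c "
from h import *
to(.430,.100,.028,-4)
shot('wrist','w7.png')
a=imaging.read_camera('wrist'); i=imaging.camera_info('wrist')
h=cv2.cvtColor(a,cv2.COLOR_RGB2HSV)
m=cv2.inRange(h,(0,110,30),(20,255,200))
n,l,st,c=cv2.connectedComponentsWithStats(m)
for k in range(1,n):
    if st[k,4]>60: print(st[k],c[k].round(1),(pt('wrist',*c[k],.03,i)*1000).round(1))
"
```

```text
time: 22.1
position: [0.4487, 0.0982, 0.2052]
orientation: [0.731, 0.682, 0.001, 0.001]
ft_force: [-0.7, -1.0, 1.2]
opening: 0.0599
grip_force: 0.0
time: 22.5
position: [0.4308, 0.0995, 0.2049]
orientation: [0.731, 0.682, 0.001, 0.001]
ft_force: [0.0, -0.0, -0.4]
opening: 0.06
grip_force: 0.0
grasp now [430.9  99.5 150.9] shift tool mm [  0.4  -1.2 122.9]
closing yaw -4.0 tilt 0.12 deg F [ 0.  -0.  -0.4] op 60.0 grip 0.0 t 22.50
rz turn needed 0.0 (or -180.0) j6 0.12
[ 297  212   44   45 1065] [318.1 230.1] [430.2 106.8  30. ]
[463 213  25  31 178] [470.8 224.3] [540.3 103.9  30. ]
[   0  264   57  148 3222] [ 20.  359.2] [101.2 -11.5  30. ]
```

View pics/w7.png

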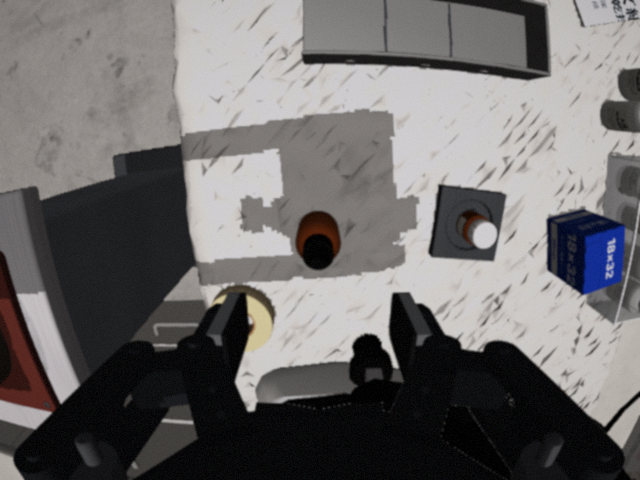

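The vial stands in its recess (cap (483,234), ring around (468,224)). The oil bottle is between the fingers: body column 318, cap centre (319,248).

```bash
python3 -c "
from h import *
i=np.load('pics/w7.png.npy',allow_pickle=True).item()
print(pt('wrist',483,234,.038,i).round(4),pt('wrist',319,252,.07,i).round(4),pt('wrist',318,212,.0,i).round(4))
print('seat corners',[pt('wrist',u,v,.01,i).round(3) for u,v in((438,184),(504,190),(496,260),(431,257))])"
python3 -m jog '0 -1 35 0 0 0 -0.4;0 0 40 0 0 0 -0.4;0 0 30 0 0 0 -0.4;0 0 12 0 0 0 -0.4;0 0 4 0 0 0 -0.4;0 0 1 0 0 0 -0.4;0 0 0 0 0 0 -0.4;0 0 0 0 0 0 -0.4'; python3 -c "
from h import *
to(.430,.100,.028,-4)"
```

```text
[0.5478 0.0983 0.038 ] [0.4311 0.1042 0.07  ] [0.4311 0.1128 0.    ]
seat corners [array([0.522, 0.131, 0.01 ]), array([0.579, 0.125, 0.01 ]), array([0.575, 0.066, 0.01 ]), array([0.517, 0.074, 0.01 ])]
time: 23.4
position: [0.4296, 0.0998, 0.0833]
orientation: [0.731, 0.682, 0.001, 0.001]
ft_force: [-0.4, 0.3, -0.2]
opening: 0.0598
grip_force: 0.0
grasp now [429.8  99.8  29.3] shift tool mm [0.2 0.2 1.3]
closing yaw -4.0 tilt 0.16 deg F [-0.4  0.3 -0.2] op 59.8 grip 0.0 t 23.40
rz turn needed 0.0 (or -180.0) j6 0.12
```

```bash
python3 -m jog '0 0 0 0 0 0 0.1;0 0 0 0 0 0 0.6;0 0 0 0 0 0 1;0 0 0 0 0 0 1;0 0 0 0 0 0 1;0 0 0 0 0 0 1' 25; python3 -c "
from h import *
to(.562,.244,.1,-4)"
```

```text
time: 24.0
position: [0.429, 0.0997, 0.0827]
orientation: [0.731, 0.682, 0.0, 0.0]
ft_force: [-1.5, -0.3, 5.7]
opening: 0.0303
grip_force: 24.6
grasp now [429.   99.7  28.7] shift tool mm [153.1 122.8 -71.1]
closing yaw -3.9 tilt 0.06 deg F [-1.5 -0.3  5.7] op 30.3 grip 24.6 t 24.00
rz turn needed 0.1 (or -179.9) j6 0.12
```

```bash
python3 -m jog '0 0 -10 0 0 0 1;0 0 -25 0 0 0 1;0 0 -25 0 0 0 1;0 0 -15 0 0 0 1;10 8 0 0 0 0 1;26 21 0 0 0 0 1;31 25 0 0 0 0 1;31 25 0 0 0 0 1;31 25 0 0 0 0 1;19 15 0 0 0 0 1;6 5 0 0 0 0 1;0 0 0 0 0 0 1'; python3 -m jog '0 0 10 0 0 0 1;0 0 20 0 0 0 1;0 0 0 0 0 0 1;0 0 0 0 0 0 1';python3 -c "
from h import *
to(.563,.245,.0327,-4)"
```

```text
time: 25.2
position: [0.5625, 0.2455, 0.1556]
orientation: [0.731, 0.683, -0.001, -0.0]
ft_force: [-0.9, 0.1, -1.1]
opening: 0.0298
grip_force: 25.1
time: 25.6
position: [0.5616, 0.2438, 0.126]
orientation: [0.731, 0.682, -0.001, -0.001]
ft_force: [0.7, -1.0, -0.3]
opening: 0.03
grip_force: 25.1
grasp now [561.5 243.7  72. ] shift tool mm [ 1.4  1.5 39.3]
closing yaw -4.0 tilt 0.14 deg F [ 0.7 -1.  -0.3] op 30.0 grip 25.1 t 25.60
rz turn needed -0.0 (or +180.0) j6 0.35
```

```bash
python3 -m jog '1 1 10 0 0 0 1;0 0 12 0 0 0 1;0 0 9 0 0 0 1;0 0 5 0 0 0 1;0 0 2 0 0 0 1;0 0 1 0 0 0 1;0 0 0 0 0 0 1;0 0 0 0 0 0 1';python3 -c "
from h import *
to(.563,.245,.0327,-4)"
```

```text
time: 26.4
position: [0.5641, 0.2458, 0.0883]
orientation: [0.731, 0.682, 0.0, 0.0]
ft_force: [-0.2, -0.2, -0.1]
opening: 0.0304
grip_force: 25.1
grasp now [564.2 245.8  34.3] shift tool mm [-0.9 -1.1  1.6]
closing yaw -4.0 tilt 0.05 deg F [-0.2 -0.2 -0.1] op 30.4 grip 25.1 t 26.40
rz turn needed 0.0 (or -180.0) j6 0.35
```

```bash
python3 -m jog '-1 -1 1 0 0 0 1;0 0 1 0 0 0 1;0 0 0 0 0 0 1;0 0 0 0 0 0 0.2;0 0 0 0 0 0 0;0 0 0 0 0 0 0;0 0 0 0 0 0 0;0 0 -10 0 0 0 0;0 0 -30 0 0 0 0;0 0 -45 0 0 0 0;0 0 -35 0 0 0 0;0 0 0 0 0 8.5 -1'; python3 -c "
from h import *
to(.5692,.4320,.066,86)"
```

```text
time: 27.6
position: [0.5662, 0.2458, 0.214]
orientation: [0.78, 0.626, 0.006, 0.002]
ft_force: [1.7, -0.4, 0.4]
opening: 0.0558
grip_force: 0.0
grasp now [566.8 246.  160. ] shift tool mm [181.5 -39.1  94.6]
closing yaw -12.6 tilt 0.70 deg F [ 1.7 -0.4  0.4] op 55.8 grip 0.0 t 27.60
rz turn needed 81.4 (or -98.6) j6 0.50
```

```bash
python3 -m jog '0 0 0 0 0 8.5 -1;0 0 0 0 0 8.5 -1;0 0 0 0 0 8.5 -1;0 0 0 0 0 8.5 -1;0 0 0 0 0 8.5 -1;0 0 0 0 0 8.5 -1;0 0 0 0 0 8.5 -1;0 0 0 0 0 8.5 -1;0 0 0 0 0 8.5 -1;0 0 0 0 0 5 -1;0 0 0 0 0 0 -1;0 0 0 0 0 0 -1'; python3 -c "
from h import *
to(.5692,.4320,.066,86)
a=imaging.read_camera('top')
h=cv2.cvtColor(a,cv2.COLOR_RGB2HSV)
m=cv2.inRange(h,(0,110,20),(20,255,200))
n,l,st,c=cv2.connectedComponentsWithStats(m)
for k in range(1,n):
    if st[k,4]>20: print(st[k],c[k].round(1),(pt('top',*c[k],.04)*1000).round(1))
"
```

```text
time: 28.8
position: [0.5628, 0.2448, 0.2064]
orientation: [0.999, -0.033, 0.0, -0.0]
ft_force: [0.6, -0.3, -0.3]
opening: 0.0853
grip_force: 0.0
grasp now [562.8 244.8 152.4] shift tool mm [  -6.1 -187.2   86.5]
closing yaw -93.8 tilt 0.03 deg F [ 0.6 -0.3 -0.3] op 85.3 grip 0.0 t 28.80
rz turn needed 0.2 (or -179.8) j6 1.92
[66 13 19 14 70] [74.9 19.6] [861. 645.  40.]
[154  13  21  22 276] [163.9  22.9] [860.5 498.8  40. ]
[212  14  10  12  89] [216.7  19.3] [869.9 411.8  40. ]
[245  14  10  11  87] [249.7  18.9] [872.7 356.9  40. ]
[  259    34   354   446 66697] [422.2 293. ] [421.   69.3  40. ]
[ 249   66   93  302 4303] [293.9 216. ] [540.2 275.8  40. ]
[ 57 156   7   6  35] [ 60.2 158.6] [624.9 651.7  40. ]
[395 210  10  12  33] [397.7 216.5] [543.1 108.3  40. ]
```

```bash
python3 -m jog '0 -17 0 0 0 0 -1;-1 -40 0 0 0 0 -1;-2 -50 0 0 0 0 -1;-2 -45 0 0 0 0 -1;-1 -25 0 0 0 0 -1;0 -10 0 0 0 0 -1;0 0 0 0 0 0 -1;0 0 0 0 0 0 -1;0 0 25 0 0 0 -1;0 0 15 0 0 0 -1;0 0 0 0 0 0 -1;0 0 0 0 0 0 -1'; python3 -c "
from h import *
to(.5692,.4320,.0655,86)
a=imaging.read_camera('top')
h=cv2.cvtColor(a,cv2.COLOR_RGB2HSV)
m=cv2.inRange(h,(0,110,20),(20,255,200))
n,l,st,c=cv2.connectedComponentsWithStats(m)
for k in range(1,n):
    if 20<st[k,4]<3000 and st[k,0]>290: print(st[k],c[k].round(1),(pt('top',*c[k],.04)*1000).round(1))
"
```

```text
time: 30.05
position: [0.5697, 0.4306, 0.1655]
orientation: [0.999, -0.035, -0.001, 0.0]
ft_force: [-0.1, -0.0, 0.8]
opening: 0.085
grip_force: 0.0
grasp now [569.6 430.6 111.5] shift tool mm [-0.4 -1.5 46. ]
closing yaw -94.0 tilt 0.09 deg F [-0.1 -0.   0.8] op 85.0 grip 0.0 t 30.05
rz turn needed -0.0 (or +180.0) j6 2.18
[305 196  19  19 160] [313.2 206.2] [556.9 245.1  40. ]
[395 211  10  11  32] [397.7 216.8] [542.8 108.3  40. ]
```

```bash
python3 -m jog '0 -1 20 0 0 0 -1;0 0 15 0 0 0 -1;0 0 8 0 0 0 -1;0 0 3 0 0 0 -1;0 0 0 0 0 0 -1;0 0 0 0 0 0 0.3;0 0 0 0 0 0 1;0 0 0 0 0 0 1;0 0 0 0 0 0 1;0 0 0 0 0 0 1;0 0 0 0 0 0 1;0 0 0 0 0 0 1' 25; python3 -c "
from h import *
to(.518,.247,.0667,86)"
```

```text
time: 31.3
position: [0.5699, 0.4328, 0.1203]
orientation: [0.999, -0.034, 0.0, -0.0]
ft_force: [-0.1, -0.4, 2.0]
opening: 0.0256
grip_force: 32.7
grasp now [569.9 432.8  66.3] shift tool mm [-39.  188.9  -0.5]
closing yaw -94.0 tilt 0.03 deg F [-0.1 -0.4  2. ] op 25.6 grip 32.7 t 31.30
rz turn needed 0.0 (or -180.0) j6 2.18
```

```bash
python3 -m jog '0 0 -10 0 0 0 1;0 0 -25 0 0 0 1;0 0 -30 0 0 0 1;0 0 -20 0 0 0 1;-2 10 0 0 0 0 1;-6 27 0 0 0 0 1;-8 38 0 0 0 0 1;-8 40 0 0 0 0 1;-8 38 0 0 0 0 1;-5 26 0 0 0 0 1;-2 10 0 0 0 0 1;0 0 0 0 0 0 1'; python3 -m jog '0 0 10 0 0 0 1;0 0 10 0 0 0 1;0 0 0 0 0 0 1;0 0 0 0 0 0 1;0 0 0 0 0 0 1';python3 -c "
from h import *
to(.5183,.2470,.0683,86)"
```

```text
time: 32.5
position: [0.5171, 0.2455, 0.2041]
orientation: [0.999, -0.035, -0.001, 0.0]
ft_force: [-0.3, 0.8, -1.0]
opening: 0.0258
grip_force: 32.4
time: 33.0
position: [0.5178, 0.2473, 0.1848]
orientation: [0.999, -0.034, -0.0, 0.0]
ft_force: [0.4, 0.0, -1.1]
opening: 0.026
grip_force: 32.4
grasp now [517.8 247.3 130.8] shift tool mm [ 0.5  0.3 62.5]
closing yaw -93.9 tilt 0.01 deg F [ 0.4  0.  -1.1] op 26.0 grip 32.4 t 33.00
rz turn needed 0.1 (or -179.9) j6 1.95
```

```bash
python3 -m jog '0 0 15 0 0 0 1;0 0 20 0 0 0 1;0 0 15 0 0 0 1;0 0 7 0 0 0 1;0 0 3 0 0 0 1;0 0 1 0 0 0 1;0 0 0 0 0 0 1;0 0 0 0 0 0 1;0 0 1 0 0 0 1;0 0 0 0 0 0 1;0 0 0 0 0 0 1'; python3 -c "
from h import *
to(.5183,.2470,.0683,86)"
```

```text
time: 34.1
position: [0.5178, 0.2469, 0.1231]
orientation: [0.999, -0.035, 0.0, -0.0]
ft_force: [0.1, -0.1, -1.6]
opening: 0.0255
grip_force: 32.4
grasp now [517.9 246.9  69.1] shift tool mm [ 0.4 -0.2  0.8]
closing yaw -94.0 tilt 0.02 deg F [ 0.1 -0.1 -1.6] op 25.5 grip 32.4 t 34.10
rz turn needed 0.0 (or -180.0) j6 1.95
```

```bash
python3 -m jog '0 0 1 0 0 0 1;0 0 0 0 0 0 1;0 0 0 0 0 0 0;0 0 0 0 0 0 -1;0 0 0 0 0 0 -1;0 0 0 0 0 0 -1;0 0 0 0 0 0 -1;0 0 -20 0 0 0 -1;0 0 -40 0 0 0 -1;0 0 -30 0 0 0 -1;-8 -15 0 0 0 0 -1;-20 -40 0 0 0 0 -1'; python3 -m jog '-23 -45 0 0 0 0 -1;-20 -40 0 0 0 0 -1;-13 -22 0 0 0 0 -1;-5 -8 0 0 0 0 -1;0 0 0 0 0 0 -1;0 0 0 0 0 0 -1;0 0 0 0 0 0 -1'; python3 -c "
from h import *
to(.4406,.4224,.062,86)"
```

```text
time: 35.3
position: [0.4952, 0.3025, 0.2132]
orientation: [0.999, -0.037, 0.002, -0.0]
ft_force: [0.8, 1.0, -0.5]
opening: 0.0855
grip_force: 0.0
time: 36.0
position: [0.4416, 0.4209, 0.2116]
orientation: [0.999, -0.035, -0.0, 0.0]
ft_force: [0.0, 0.4, 0.6]
opening: 0.0856
grip_force: 0.0
grasp now [441.5 420.8 157.6] shift tool mm [-1.  -1.6 95.6]
closing yaw -94.0 tilt 0.04 deg F [0.  0.4 0.6] op 85.6 grip 0.0 t 36.00
rz turn needed -0.0 (or +180.0) j6 2.27
```

```bash
python3 -m jog '-1 -1 25 0 0 0 -1;0 0 30 0 0 0 -1;0 0 25 0 0 0 -1;0 0 11 0 0 0 -1;0 0 4 0 0 0 -1;0 0 0 0 0 0 -1;0 0 0 0 0 0 -1;0 0 0 0 0 0 1;0 0 0 0 0 0 1;0 0 0 0 0 0 1;0 0 0 0 0 0 1;0 0 0 0 0 0 1' 35; python3 -c "
from h import *
to(.4614,.249,.0638,86)"
```

```text
time: 37.2
position: [0.4403, 0.4233, 0.1177]
orientation: [0.999, -0.034, 0.0, -0.0]
ft_force: [-0.7, -0.8, 4.9]
opening: 0.0408
grip_force: 36.1
grasp now [440.4 423.3  63.7] shift tool mm [ 33.  172.5  -0.2]
closing yaw -93.9 tilt 0.06 deg F [-0.7 -0.8  4.9] op 40.8 grip 36.1 t 37.20
rz turn needed 0.1 (or -179.9) j6 2.28
```

```bash
python3 -m jog '0 0 -10 0 0 0 1;0 0 -25 0 0 0 1;0 0 -25 0 0 0 1;0 0 -15 0 0 0 1;2 10 0 0 0 0 1;5 25 0 0 0 0 1;6 35 0 0 0 0 1;7 37 0 0 0 0 1;7 35 0 0 0 0 1;4 22 0 0 0 0 1;2 8 0 0 0 0 1;0 0 0 0 0 0 1'; python3 -m jog '0 0 10 0 0 0 1;0 0 10 0 0 0 1;0 0 0 0 0 0 1;0 0 0 0 0 0 1;0 0 0 0 0 0 1';python3 -c "
from h import *
to(.4614,.249,.0657,86)"
```

```text
time: 38.4
position: [0.4607, 0.248, 0.191]
orientation: [0.999, -0.036, -0.001, 0.0]
ft_force: [0.2, -0.1, -1.3]
opening: 0.0409
grip_force: 35.8
time: 38.9
position: [0.461, 0.2498, 0.1719]
orientation: [0.999, -0.034, -0.0, -0.0]
ft_force: [-0.5, -0.7, -1.0]
opening: 0.0405
grip_force: 35.8
grasp now [461.  249.8 117.9] shift tool mm [ 0.4  0.7 52.2]
closing yaw -93.9 tilt 0.00 deg F [-0.5 -0.7 -1. ] op 40.5 grip 35.8 t 38.90
rz turn needed 0.1 (or -179.9) j6 1.98
```

```bash
python3 -m jog '0 0.7 12 0 0 0 1;0 0 15 0 0 0 1;0 0 12 0 0 0 1;0 0 6 0 0 0 1;0 0 3 0 0 0 1;0 0 2 0 0 0 1;0 0 1 0 0 0 1;0 0 0 0 0 0 1;0 0 0 0 0 0 1'; python3 -c "
from h import *
to(.4614,.249,.0657,86)"
```

```text
time: 39.8
position: [0.4613, 0.2487, 0.1214]
orientation: [0.999, -0.034, 0.0, -0.0]
ft_force: [0.6, -0.6, -1.5]
opening: 0.0409
grip_force: 35.8
grasp now [461.4 248.7  67.4] shift tool mm [-0.  -0.3  1.7]
closing yaw -94.0 tilt 0.05 deg F [ 0.6 -0.6 -1.5] op 40.9 grip 35.8 t 39.80
rz turn needed 0.0 (or -180.0) j6 1.98
```

```bash
python3 -m jog '0 0 1 0 0 0 1;0 0 0.5 0 0 0 1;0 0 0 0 0 0 1;0 0 0 0 0 0 0;0 0 0 0 0 0 -1;0 0 0 0 0 0 -1;0 0 0 0 0 0 -1;0 0 0 0 0 0 -1;0 0 -20 0 0 0 -1;0 0 -45 0 0 0 -1;0 0 -45 0 0 0 -1;0 0 -40 0 0 0 -1'; python3 -m jog '0 -30 0 0 0 0 -1;0 -50 0 0 0 0 -1;0 -50 0 0 0 0 -1;0 -50 0 0 0 0 -1;0 -30 0 0 0 0 -1;0 0 0 0 0 0 -1;0 0 0 0 0 0 -1;0 0 0 0 0 0 -1'; python3 -c "
from h import *
s=sense();print(s['position'],s['ft_force'])
shot('wrist','w8.png');shot('top','t8.png');shot('side','s8.png')
b=cv2.resize(cv2.imread('pics/t8.png')[165:300,280:430],None,fx=2.66,fy=2.66,interpolation=cv2.INTER_CUBIC)
c=cv2.imread('pics/s8.png')[165:390,220:440]; c=cv2.resize(c,(352,360))
w=cv2.resize(cv2.imread('pics/w8.png')[0:300],(470,220))
o=np.zeros((600,800,3),np.uint8); o[:b.shape[0],:b.shape[1]]=b[:360,:]; o[:360,448:]=c; o[370:590,:470]=w
cv2.imwrite('pics/f.png',cv2.convertScaleAbs(o,alpha=1.3))"
```

```text
time: 41.0
position: [0.461, 0.2486, 0.2715]
orientation: [0.999, -0.035, 0.0, -0.0]
ft_force: [1.0, 0.5, -0.0]
opening: 0.0852
grip_force: 0.0
time: 41.8
position: [0.4755, 0.457, 0.2691]
orientation: [0.999, -0.035, -0.0, 0.0]
ft_force: [0.3, 0.6, -0.0]
opening: 0.0854
grip_force: 0.0
[0.47551896 0.45698927 0.26907191] [ 0.25213335  0.63526511 -0.01200545]
```

View pics/f.png

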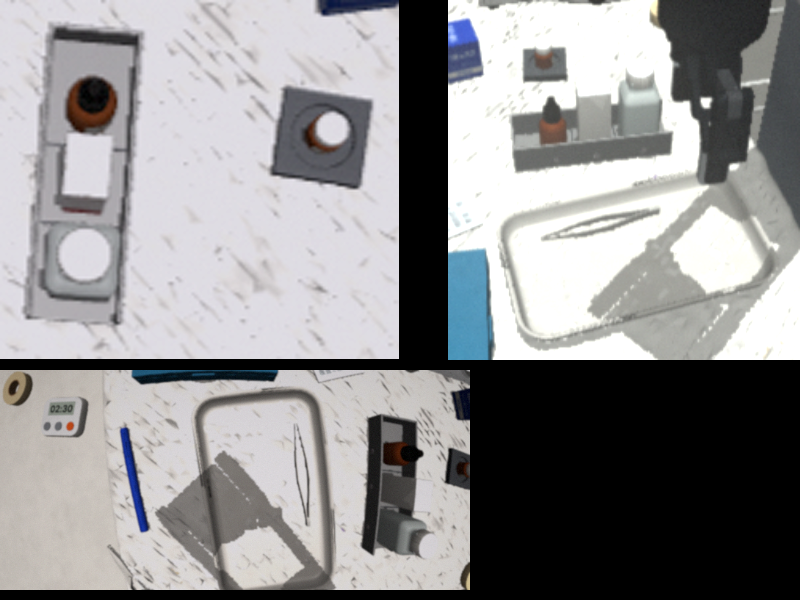

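The final check shows everything upright:
- **Lane:** oil bottle at the rear (92,105), carton in the middle (87,165), square bottle in front (85,254), all matching the original positions to about 2 mm.
- **Seat:** the vial stands inside the recess (328,130).
- **Tray:** the tweezers look untouched, and the gripper is clear of everything.

```bash
python3 -c "
from plant import job
print(job.job_done())"
```

```text
the job is handed in; nothing more can be done
None
```

The job is handed in at about 42 s of the 125 s: the vial is in its seat, the oil bottle stands in the rear place, the carton and square bottle are back where they stood (within about 2 mm), and the tweezers look untouched.

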